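Scrub out the spring-loaded lid dispenser with the bottle brush

TASK

Take the bottle brush from its beige cup and scrub the inside of the leaning steel tube with three strokes: push the brush down until its tip clearly presses in the orange spring plate, whose depth is unknown, but gently, never near the end of its spring travel, and after each push draw the brush up until more than half of its bristle head is out. Then stand the brush, bristles down, back in its cup, leave the cup upright and let go. Do not disturb the tea tin, the white dip cup or the red scoop.

Things in the scene. Friction and masses are not known exactly. Their poses are not given: they have to be found in the camera images.
- brush_grip (a point): Middle of the blue handle of the bottle brush, on its axis. Loose, about 110 g, 200 mm long; at first it stands upright, bristles down, in the beige cup. z axis: along the brush, from bristle tip to handle end. Handle round, 23 mm across, 75 mm long; this point is 165 mm above the tip and 35 mm below the handle's end.
- brush_tip (a point): Centre of the flat bristle end of the brush, 165 mm from brush_grip; z axis points to the handle. The white bristle head is a firm cylinder 45 mm across and 86 mm long; between it and the handle are 40 mm of bare 10 mm steel rod.
- tube: Leaning steel tube on a fixed stand (150 x 112 mm foot, 87 mm cheeks). Origin: centre of its open mouth, 160 mm above the table; z axis: tube axis, out of the mouth; y axis level. It leans 0.35 rad from vertical, mouth toward the robot (turned up to 0.35 rad either way). Inside 60 mm wide, outside 68 mm (73 mm at the rolled rim), 145 mm long, closed at the bottom.
- lift_plate (a joint): Spring travel (m) of the orange plate, 57 mm across, in the tube: 0 at rest, grows as it is pushed down, ends at 0.024; it springs back. Its rest depth is set anew each time and not given: 75 to 110 mm below the mouth along the axis. It yields at about 1 N, then 0.35 N more per mm (4 N at 8 mm, 7 N at 17 mm). A clear press is 4 mm or more; beyond 18 mm it is forced.
- cup_centre (a point): Centre, half-way up (32 mm), of the loose beige cup (170 g) that holds the brush: 93 mm across the rim, 64 mm high, 80 mm wide inside at the mouth, narrowing to about 50 mm at its flat inner floor 6 mm above the table. z axis up.
- brush_cup: The same beige cup; origin at the centre of its underside, z axis up.
- tea_tin_mid (a point): Bystander: green tea tin 71 x 88 x 111 mm, loose, half-way up. Leave alone.
- dip_cup_mid (a point): Bystander: small white dip cup, 76 mm across, 47 mm high, loose, half-way up. Leave alone.
- scoop_mid (a point): Bystander: red scoop 61 x 147 x 30 mm lying on the table, loose. Leave alone.

How it is judged:
On the way, in this order (a step that is already met when the one before it is completed fails the run):
1. first stroke: the brush tip, inside the tube, presses the spring plate in by 4 mm or more (value of joint lift_plate above 0.004 m and z of brush_tip in the frame of tube between -0.15 and -0.06 m and x of brush_tip in the frame of tube between -0.03 and 0.03 m and y of brush_tip in the frame of tube between -0.03 and 0.03 m), for 0.1 s.
2. the brush is drawn up until its tip is within 45 mm of the mouth (or out) (z of brush_tip in the frame of tube above -0.045 m), for 0.1 s.
3. second stroke: the brush tip, inside the tube, presses the spring plate in by 4 mm or more (all of step 1), for 0.1 s.
4. the brush is drawn up until its tip is within 45 mm of the mouth (or out) (z of brush_tip in the frame of tube above -0.045 m), for 0.1 s.
5. third stroke: the brush tip, inside the tube, presses the spring plate in by 4 mm or more (all of step 3), for 0.1 s.
6. the brush is drawn up until its tip is within 45 mm of the mouth (or out) (z of brush_tip in the frame of tube above -0.045 m), for 0.1 s.
At the end, for the whole second after the job is handed in: The brush stands bristles down in the beige cup (tip within 30 mm of the cup's middle and within 25 mm above its underside, leaning less than 0.6 rad), at rest and released; the cup is upright (within 0.1 rad) on the table (horizontal distance between brush_tip and cup_centre below 0.03 m and z of brush_tip in the frame of brush_cup between 0 and 0.025 m and angle between brush_tip's own z axis and vertical below 0.6 rad and angle between brush_cup's own z axis and vertical below 0.1 rad and height (world z) of cup_centre below 0.042 m and linear speed of brush below 0.03 m/s); the robot touches nothing.
It fails at once if the spring plate is forced more than 18 mm down (value of joint lift_plate above 0.018 m).
It fails at once if the beige cup is tipped over (angle between brush_cup's own z axis and vertical above 0.6 rad).
It fails at once if the tea tin, the dip cup or the scoop is disturbed (moved more than 30 mm) (distance of any of tea_tin_mid, dip_cup_mid, scoop_mid from where it was at the start of the episode above 0.03 m).
It also fails if it takes over 72 s, if anything falls off the work surface, if the arm or the gripper's body presses on something with over 40 N, if the wrist force passes 120 N, or if a joint passes its speed limit or range.

ROBOT

A 7-joint arm with a two-finger parallel gripper is mounted at the origin on a cart in front of the work surface, level with it; the furniture and walls round the work are solid. World frame = base frame: x ahead of the robot, y to its left, z up, the work surface at z = 0. Lengths are in m, angles in rad, forces in N, time in s.
With the tool pointing down it reaches from about 0.35 to 0.9 m from the base axis. Payload 7.2 kg.
Tool frame: the origin (TCP) lies at the very end of the fingers, on their centre line; the grasp point (between the pads) lies grasp_offset behind it (grasp_offset is the distance from the TCP to the grasp point, in m); z points along the fingers, y is the direction in which the jaws open and shut (so a half turn about z gives the same grasp; the last joint's range is limited). The gripper opens to 88 mm and grips with 3 to 60 N. Pads are 20 mm wide; open, the fingers measure 115 mm over their backs; the gripper's body (75 mm by 178 mm) begins 61 mm behind the grasp point.
Start: joints at [-1.365, 0.411, -0.013, 1.596, 0.006, 1.134, -0.082], TCP at [0.169, 0.602, 0.223] pointing down, gripper open.
Joint ranges: [-2.95, 2.95], [-0.29, 1.99], [-1.47, 1.44], [0.14, 2.54], [-1.03, 4.17], [0.13, 1.85], [-2.86, 2.86]. Speed limits (rad/s): [2.39, 2.39, 3.01, 3.01, 3.14, 3.14, 3.14].

INTERFACE

Orientations are given as a rotation vector (axis times angle).
In Python, from plant import state, get_image, camera_info, job_done, spot_in, landmark_of, grasp_offset gives the robot as it stands.
- The arm moves only by the tool step_arm, never from a script. Its argument "motion" is a list that holds one entry, the list of rows, each a list of 7 numbers: the closure, from -1 (fully open) to 1 (shut), then the shift along the tool's x, y, z in mm, then the turn, a rotation vector about the tool's x, y, z in degrees. In form: [[[fingers, tx, ty, tz, ax, ay, az], ...]]. A call has 1 to 12 rows; each row shifts and turns the commanded pose from where the row before left it, along the tool's axes as they then stand; what a row does not reach is not made up. A row lasts 1/8 s, in which the tool goes at most 62.5 mm and 10.7 degrees, less where a joint would pass 70% of its speed; a pose out of reach is approached as far as the arm can. A call is refused whole if a number of a shift passes 62.5 or a number of a turn 10.7, either way. A call with a gripper value outside its range is refused whole. The fingers move at their own pace and stop on an object; "newtons" is the grip in N (left out, the last holds). Time passes only in rows, so rows that do not move let the fingers close. It gives the time, the measured TCP pose, the force and the opening at its end, in the units of the state.
- state(): the state, without advancing time (a new reading comes with each control period).
- get_image(name): name is "scene" or "top" or "wrist"; returns (picture, depth): 384x512x3 uint8, red, green, blue; 384x512 float32, m along the optical axis (not along the pixel's ray), 0 where there is no reading.
- camera_info(name): a dict with "K" (3x3 intrinsics, pixels), "D" ([k1, k2, p1, p2, k3] as OpenCV has them; the pictures are not rectified), "R" (3x3) and "t" (3): a world point X has camera coordinates R X + t. Camera axes: x right, y down, z forward; pixel columns grow to the right and rows downward; lengths in m; the calibration is good to about 2 mm. A picture is of the moment at which its call begins: read the wrist's pose just before it. camera_info takes no time and is no camera call; for the wrist camera it gives the pose at the moment of the call.
- job_done(): hands the job in, once; it reports no verdict.
Trained networks look in the newest picture that a camera, given by its name, has taken for a name from the list of things; names that differ only in an ending like _2 or _b are one class to them, and where a whole thing is asked for, a point or a joint stands for the part that bears it (a point fixed in the world has none). Each returns a list of dicts, best first, with "score" (0 to 1); they miss things now and then, are a little off and sometimes report something else, mostly with a low value. They report only what shows in the picture. A call takes as long as a camera call.
- spot_in(label, camera): "bbox" ([left, top, right, bottom] as shares, 0 to 1, of the picture: columns of its width, rows of its height, round what is visible of it).
- landmark_of(label, camera): "position" ([column, row] as shares, 0 to 1, of the picture: columns of its width, rows of its height: a listed point, or the origin of a listed thing).
The state is a dict: "time": time; "joint_pos": joint angles; "qvel": joint speeds; "joint_torque": joint torques, N m; "tool_pos": TCP position; "tcp_rot": TCP orientation; "ft_force": force on the tool from outside, world axes, zero at the start; "moment": the same for the moment, N m; "opening": opening from 0.0 (shut) to 1.0 (fully open).
Only numpy, scipy, OpenCV 4.12 (cv2) and the standard library are available. Lean on these libraries where they do the work, as an engineer would, in place of code of your own. Each camera call takes 0.05 s, during which the arm holds its last target. There are 200 camera calls.

## Working session

There is one attempt and no reset: what is moved stays moved. The work goes in short steps, Python scripts to look and compute and a tool call to move; the robot and the scene stay as the last step left them, time stands still between calls to the robot, and variables do not carry over. Pictures are saved under pics/ and viewed, about 8 in all and at most 12, crops included, and the job is handed in when it is done.

Besides the shell and the picture viewer there is one more tool, called after ">>>" as name(argument=value, ...), one argument or row to a line, values as JSON. step_arm: Moves the arm, as the interface text tells. Its arguments: {"type":"object","properties":{"motion":{"type":"array"},"newtons":{"type":"number"}},"required":["motion"]}

```bash
mkdir -p pics
cat > h.py <<'E'
import numpy as np, cv2
from scipy.spatial.transform import Rotation as Ro
from plant import *
def ray(cam,u,v,ci=None):
    ci=ci or camera_info(cam); K=np.array(ci["K"],float);R=np.array(ci["R"]);t=np.array(ci["t"])
    p=cv2.undistortPoints(np.array([[[u,v]]],float),K,np.array(ci["D"],float))[0,0]
    return -R.T@t, R.T@np.array([p[0],p[1],1.0])
def cloud(cam,dep,ci=None):
    ci=ci or camera_info(cam); K=np.array(ci["K"],float);R=np.array(ci["R"]);t=np.array(ci["t"])
    v,u=np.mgrid[0:384,0:512]
    p=cv2.undistortPoints(np.stack([u,v],-1).reshape(-1,1,2).astype(float),K,np.array(ci["D"],float)).reshape(384,512,2)
    P=np.dstack([p*dep[...,None],dep])
    W=(P-t)@R; W[dep<=0]=np.nan
    return W
E
python3 - <<'E'
from h import *
print(state()); print(grasp_offset() if callable(grasp_offset) else grasp_offset)
out=[]
for c in ("scene","top"):
    im,d=get_image(c); W=cloud(c,d); np.save(c+"W.npy",W); np.save(c+"I.npy",im); out.append(im[...,::-1])
    for n in ["brush_grip","brush_tip","tube","lift_plate","cup_centre","brush_cup","tea_tin_mid","dip_cup_mid","scoop_mid"]:
        try: L=landmark_of(n,c)[:1]
        except Exception as e: L=[];print(n,e)
        for l in L:
            u,v=l["position"][0]*512,l["position"][1]*384
            print(c,n,round(l["score"],2),round(u),round(v),W[min(383,int(v)),min(511,int(u))].round(3))
    print(c,"cam at",ray(c,256,192)[0])
big=np.vstack(out); cv2.imwrite("pics/1.png",np.hstack(out)[:, :] if 0 else cv2.resize(big,(800,1200))[:600]); cv2.imwrite("pics/2.png",cv2.resize(out[1],(800,600)))
E
```

```text
{'time': 0.0, 'joint_pos': array([-1.36520595,  0.41190534, -0.01274918,  1.59705753,  0.00563376,
        1.13429907, -0.08219325]), 'qvel': array([ 1.77054073e-04, -7.83785615e-04,  8.14464867e-04,  4.74316136e-04,
        1.67857481e-04, -1.08360892e-03, -5.03557440e-05]), 'joint_torque': array([ 5.62878413e-04, -5.87964928e+01,  6.42120391e-01, -2.91069138e+01,
       -5.37288375e-02,  1.84256618e-02,  1.39377448e-04]), 'tool_pos': array([0.16888009, 0.60121367, 0.22179999]), 'tcp_rot': array([-4.28590056e-01, -3.11212664e+00,  2.56156579e-03]), 'ft_force': array([-0.26849808, -0.01989879,  0.23036228]), 'moment': array([0.07512357, 0.03638591, 0.03327763]), 'opening': 0.9979354979469747}
0.0187
scene brush_grip 0.89 300 221 [ 0.541 -0.163  0.179]
scene brush_tip 0.91 299 292 [ 0.525 -0.189  0.042]
scene tube 0.89 207 171 [0.526 0.172 0.151]
lift_plate it knows: brush_cup, brush_grip, brush_tip, cup_centre, dip_cup_mid, scoop_mid, tea_tin_mid, tube
scene cup_centre 0.69 298 281 [ 0.536 -0.174  0.052]
scene brush_cup 0.34 295 293 [ 0.522 -0.184  0.037]
scene tea_tin_mid 0.93 309 217 [ 0.669 -0.047  0.079]
scene dip_cup_mid 0.88 234 261 [ 0.494 -0.001  0.004]
scene scoop_mid 0.54 184 190 [ 0.54   0.382 -0.001]
scene cam at [ 0.17439393 -0.59547925  0.551219  ]
top brush_grip 0.6 370 203 [ 0.56  -0.148  0.179]
top brush_tip 0.81 356 211 [ 0.55  -0.136  0.085]
top tube 0.69 235 224 [0.515 0.153 0.067]
lift_plate it knows: brush_cup, brush_grip, brush_tip, cup_centre, dip_cup_mid, scoop_mid, tea_tin_mid, tube
top cup_centre 0.6 357 209 [ 0.555 -0.137  0.091]
top brush_cup 0.93 356 212 [ 0.548 -0.137  0.088]
top tea_tin_mid 0.88 303 155 [ 0.679 -0.005  0.111]
top dip_cup_mid 0.6 306 234 [ 0.496 -0.022  0.007]
top scoop_mid 0.78 153 207 [0.553 0.371 0.029]
top cam at [0.45729187 0.07144498 1.12529018]
```

View pics/1.png

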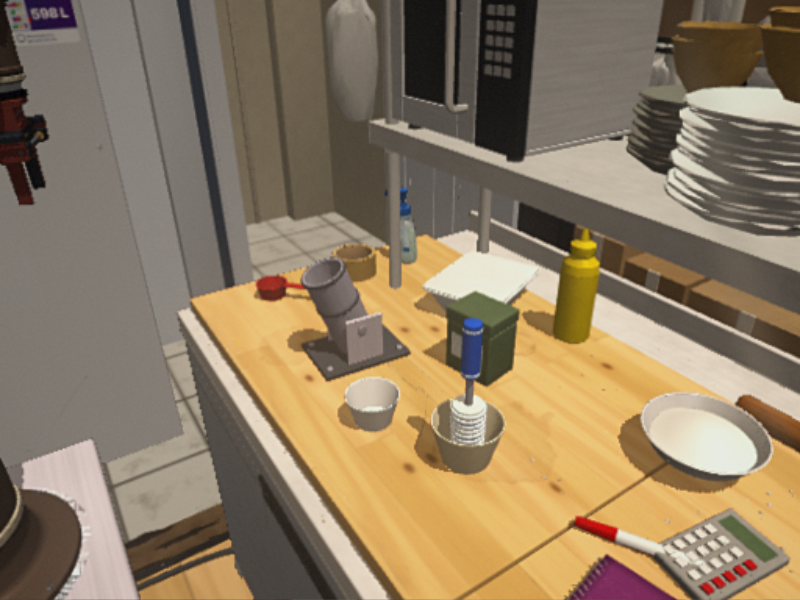

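View pics/2.png

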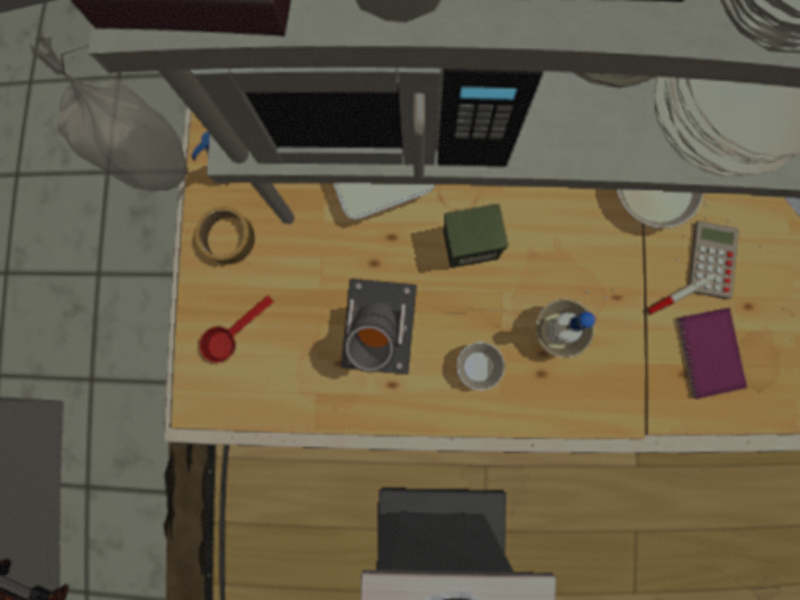

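Scene view: brush at about (470,380) in the beige cup, tube mouth at (325,275), dip cup (372,402), tin (483,335). Top view: tube mouth (370,345) with the orange plate visible, blue handle end (585,320), cup (565,328), dip cup (480,366). The shelf edge is at row ~185.

```bash
cat > m.py <<'E'
from h import *
from scipy.optimize import least_squares
def blue(W,I):
    I=I.astype(int); m=(I[...,2]>I[...,0]+50)&(I[...,2]>70)&(np.abs(W[...,0]-.55)<.1)&(np.abs(W[...,1]+.15)<.1)&(W[...,2]>.08)
    return W[m]
def cyl(P,r):
    f=lambda q:(lambda a,d:np.linalg.norm(d-np.outer(d@a,a),axis=1)-r)(np.array([q[2],q[3],1])/np.linalg.norm([q[2],q[3],1]),P-np.array([q[0],q[1],.17]))
    c=np.nanmedian(P,0); s=least_squares(f,[c[0],c[1],0,0],loss="soft_l1",f_scale=.002); return s.x, np.median(abs(s.fun))
E
python3 - <<'E'
from m import *
Ws=[];
for c in("scene","top"):
    W=np.load(c+"W.npy");I=np.load(c+"I.npy"); B=blue(W,I); Ws.append(B)
    print(c,"blue",len(B),B.min(0).round(3),B.max(0).round(3)); 
B=np.vstack(Ws); print("handle axis at z=.17 (x,y,dx/dz,dy/dz)",*cyl(B,.0115)); print(cyl(Ws[0],.0115))
# cup rim
for c in("scene","top"):
    W=np.load(c+"W.npy"); m=(abs(W[...,0]-.55)<.07)&(abs(W[...,1]+.14)<.07)&(abs(W[...,2]-.062)<.006); P=W[m]
    f=lambda q:np.hypot(P[:,0]-q[0],P[:,1]-q[1])-.0435; s=least_squares(f,[.55,-.14],loss="soft_l1",f_scale=.003); print(c,"cup",s.x.round(4),len(P))
# tube outer cylinder + rim
T=[]
for c in("scene","top"):
    W=np.load(c+"W.npy"); m=(abs(W[...,0]-.53)<.1)&(abs(W[...,1]-.16)<.08)&(W[...,2]>.125)&(W[...,2]<.2); P=W[m]; T.append(P); print(c,"tube",len(P),P.min(0).round(3),P.max(0).round(3))
    # rim plane fit: points near plane thru (cx,cy,.16) with normal n(yaw), radius ~33
    def f(q):
        n=np.array([-np.sin(.35)*np.cos(q[2]),-np.sin(.35)*np.sin(q[2]),np.cos(.35)]); d=P-np.array([q[0],q[1],.16]); h=d@n; rr=np.linalg.norm(d-np.outer(h,n),axis=1)
        return np.hypot(rr-.033,h)
    best=min((least_squares(f,[.5,.155,y],loss="cauchy",f_scale=.003) for y in(-.3,0,.3)),key=lambda s:s.cost); print("rim",best.x.round(4),np.median(best.fun).round(4))
W=np.load("topW.npy"); 
print("shelf edge",[W[r,250].round(2) for r in (108,112,116,120,126)])
for n,u,v in(("base plate corners",352,283),("",413,287),("",409,372),("",345,370)): print(W[int(v*.64),int(u*.64)].round(3))
I=np.load("topI.npy").astype(int); m=(I[...,0]>I[...,2]+80)&(I[...,1]>40)&(abs(W[...,0]-.53)<.08)&(abs(W[...,1]-.16)<.05)&(W[...,2]>.02)&(W[...,2]<.12)&(I[...,0]<200)
print("orange",m.sum(),np.nanmedian(W[m],0),W[m].min(0),W[m].max(0))
E
```

```text
scene blue 280 [ 0.54  -0.171  0.138] [ 0.56  -0.151  0.207]
top blue 67 [ 0.545 -0.164  0.202] [ 0.562 -0.146  0.209]
handle axis at z=.17 (x,y,dx/dz,dy/dz) [ 0.55221812 -0.15812748  0.08121757 -0.03900107] 0.0010965932699300088
(array([ 0.55166166, -0.15766822,  0.01771422,  0.00736438]), np.float64(0.0007959439696420528))
scene cup [ 0.5521 -0.1571] 344
top cup [ 0.5534 -0.1568] 195
scene tube 698 [0.476 0.106 0.125] [0.554 0.178 0.171]
rim [ 0.5117  0.14   -0.0043] 0.0136
top tube 475 [0.479 0.108 0.125] [0.558 0.18  0.175]
rim [ 0.5122  0.1441 -0.0147] 0.0036
shelf edge [array([0.72, 0.11, 0.33]), array([0.71, 0.11, 0.32]), array([0.71, 0.11, 0.29]), array([0.78, 0.12, 0.05]), array([0.76, 0.12, 0.05])]
[0.627 0.187 0.009]
[0.623 0.085 0.012]
[ 0.481  0.09  -0.003]
[ 0.484  0.197 -0.004]
orange 118 [0.53261838 0.14680088 0.06322912] [0.52282834 0.12442787 0.05598158] [0.54470148 0.16664188 0.06964459]
```

```bash
cat >> h.py <<'E'
DOWN=Ro.from_matrix(np.array([[0,1,0],[1,0,0],[0,0,-1]]).T)  # tool x=+Y, y=+X, z=-Z
def plan(pos,rot,n,dec=0,p0=None,R0=None):
    s=state(); p=np.array(s["tool_pos"] if p0 is None else p0); R=Ro.from_rotvec(s["tcp_rot"]) if R0 is None else R0
    rows=[]
    for i in range(n):
        k=n-i; dv=(R.inv()*rot).as_rotvec(degrees=True)/k; t=R.inv().apply(np.array(pos)-p)/k*1000
        t=np.round(t,dec);dv=np.round(dv,1); rows.append([*t,*dv]); p=p+R.apply(t)/1000; R=R*Ro.from_rotvec(dv,degrees=True)
    print("plan",[[float(x) for x in r] for r in rows],"end",p.round(4),"err deg",np.degrees((R.inv()*rot).magnitude()).round(2))
    return p,R
E
python3 - <<'E'
from m import *
plan([.552,-.158,.27],DOWN,18)
P=[]
for c in("scene","top"):
    W=np.load(c+"W.npy"); m=(abs(W[...,0]-.53)<.1)&(abs(W[...,1]-.145)<.055)&(W[...,2]>.03)&(W[...,2]<.2); P.append(W[m])
P=np.vstack(P)
def f(q):
    n=np.array([-np.sin(.35)*np.cos(q[2]),-np.sin(.35)*np.sin(q[2]),np.cos(.35)]); d=P-np.array([q[0],q[1],.16]); h=d@n; rr=np.linalg.norm(d-np.outer(h,n),axis=1)
    o=np.minimum(abs(rr-.034),abs(rr-.03)); o=np.hypot(o,np.maximum(h,0)); return o
for y in(-.3,-.1,.1,.3):
    s=least_squares(f,[.512,.144,y],loss="cauchy",f_scale=.003); print("tube",s.x.round(4),s.cost.round(2),np.median(s.fun).round(4),len(P))
I=np.load("topI.npy").astype(int);W=np.load("topW.npy")
m=(I.max(-1)<95)&(I.max(-1)-I.min(-1)<25)&(abs(W[...,2])<.02)&(abs(W[...,0]-.55)<.1)&(abs(W[...,1]-.145)<.08)
print(m.sum(),cv2.minAreaRect((W[m][:,:2]*1000).astype(np.float32)))
E
```

```text
plan [[-32.0, -35.0, -3.0, 0.0, -0.0, 4.1], [-34.0, -33.0, -3.0, 0.0, -0.0, 4.1], [-37.0, -30.0, -3.0, 0.0, -0.0, 4.1], [-39.0, -27.0, -3.0, 0.0, -0.0, 4.1], [-40.0, -24.0, -3.0, 0.0, -0.0, 4.1], [-42.0, -22.0, -2.0, 0.0, -0.0, 4.1], [-44.0, -18.0, -3.0, 0.0, -0.0, 4.1], [-45.0, -15.0, -2.0, 0.0, -0.0, 4.1], [-46.0, -12.0, -3.0, 0.0, -0.0, 4.2], [-46.0, -9.0, -2.0, 0.0, -0.0, 4.1], [-47.0, -5.0, -3.0, 0.0, -0.0, 4.2], [-47.0, -2.0, -2.0, 0.0, -0.0, 4.1], [-47.0, 1.0, -3.0, 0.0, -0.0, 4.2], [-47.0, 5.0, -2.0, 0.0, -0.0, 4.1], [-46.0, 8.0, -3.0, 0.0, -0.0, 4.2], [-46.0, 12.0, -2.0, 0.0, -0.0, 4.1], [-45.0, 15.0, -3.0, 0.0, -0.0, 4.2], [-44.0, 18.0, -2.0, 0.0, -0.0, 4.1]] end [ 0.552  -0.1583  0.2697] err deg 0.02
tube [ 0.5113  0.1427 -0.3401] 0.01 0.0016 3137
tube [ 0.5113  0.1427 -0.3401] 0.01 0.0016 3137
tube [ 0.5113  0.1427 -0.3401] 0.01 0.0016 3137
tube [ 0.5113  0.1427 -0.3401] 0.01 0.0016 3137
1041 ((556.0684814453125, 141.4950408935547), (111.07327270507812, 147.09373474121094), 85.85832214355469)
```

>>> step_arm(
  motion=[
    [[-1, -32, -35, -3, 0, 0, 4.1], [-1, -34, -33, -3, 0, 0, 4.1], [-1, -37, -30, -3, 0, 0, 4.1], [-1, -39, -27, -3, 0, 0, 4.1], [-1, -40, -24, -3, 0, 0, 4.1], [-1, -42, -22, -2, 0, 0, 4.1], [-1, -44, -18, -3, 0, 0, 4.1], [-1, -45, -15, -2, 0, 0, 4.1], [-1, -46, -12, -3, 0, 0, 4.2]],
  ],
)

```text
time: 2.02
tool_pos: [0.3623, 0.2199, 0.248]
tcp_rot: [1.397, 2.814, 0.001]
ft_force: [1.0, 0.2, 1.1]
opening: 0.999
```

Run:
```python
from m import *
s=state(); print(s["time"],s["tool_pos"],s["joint_pos"].round(2))
ci=camera_info("wrist"); im,d=get_image("wrist"); W=cloud("wrist",d,ci); np.save("w1.npy",W); np.save("w1i.npy",im)
cv2.imwrite("pics/3.png",cv2.resize(im[...,::-1],(640,480)))
print(landmark_of("tube","wrist")[:1])
plan([.552,-.158,.27],DOWN,9)
```

```text
2.025 [0.36233245 0.21994264 0.24800391] [-0.95  0.02  0.3   2.03 -0.01  1.09  0.  ]
[{'position': [0.6494, 0.8961], 'score': 0.83}]
plan [[-46.0, -8.0, -2.0, 0.0, 0.0, 4.1], [-46.0, -5.0, -2.0, 0.0, 0.0, 4.1], [-47.0, -2.0, -3.0, 0.0, 0.0, 4.1], [-47.0, 2.0, -2.0, 0.0, 0.0, 4.1], [-46.0, 5.0, -3.0, 0.0, 0.0, 4.1], [-46.0, 8.0, -2.0, 0.0, 0.0, 4.1], [-45.0, 12.0, -3.0, 0.0, -0.0, 4.1], [-44.0, 15.0, -2.0, 0.0, -0.0, 4.1], [-43.0, 18.0, -3.0, 0.1, -0.0, 4.0]] end [ 0.5524 -0.1577  0.2705] err deg 0.04
```

View pics/3.png

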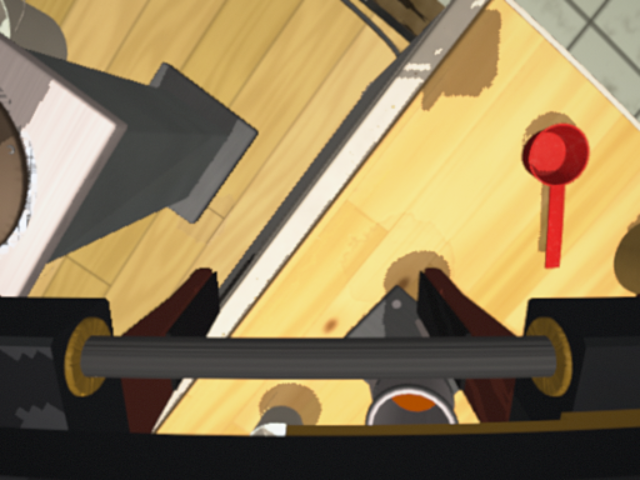

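The wrist view shows the tube mouth, with the orange plate, at about (412,405), and the scoop at (555,190). I'll continue to the brush.

>>> step_arm(
  motion=[
    [[-1, -46, -8, -2, 0, 0, 4.1], [-1, -46, -5, -2, 0, 0, 4.1], [-1, -47, -2, -3, 0, 0, 4.1], [-1, -47, 2, -2, 0, 0, 4.1], [-1, -46, 5, -3, 0, 0, 4.1], [-1, -46, 8, -2, 0, 0, 4.1], [-1, -45, 12, -3, 0, 0, 4.1], [-1, -44, 15, -2, 0, 0, 4.1], [-1, -43, 18, -3, 0, 0, 4.1], [-1, 0, 0, 0, 0, 0, 0]],
  ],
)

```text
time: 3.38
tool_pos: [0.5542, -0.1548, 0.2694]
tcp_rot: [2.217, 2.224, -0.003]
ft_force: [-0.2, 0.0, -0.7]
opening: 0.998
```

Run:
```python
from m import *
s=state(); print(s["time"],s["tool_pos"],Ro.from_rotvec(s["tcp_rot"]).as_matrix().round(3),s["joint_pos"].round(2))
B=[]
for c in("scene","top","wrist"):
    ci=camera_info(c); im,d=get_image(c); W=cloud(c,d,ci); b=blue(W,im); print(c,len(b), (b.min(0).round(3),b.max(0).round(3)) if len(b) else "")
    if c=="wrist": cv2.imwrite("pics/4.png",cv2.resize(im[...,::-1],(640,480))); np.save("w2.npy",W);np.save("w2i.npy",im); l=landmark_of("brush_grip","wrist")[:1]; print(l)
plan([.552,-.158,.152],DOWN,8)
```

```text
3.375 [ 0.55418911 -0.15475838  0.26942036] [[-0.003  1.    -0.   ]
 [ 1.     0.003 -0.002]
 [-0.002 -0.    -1.   ]] [-0.36  0.34  0.72  1.69 -0.23  1.2   0.42]
scene 309 (array([ 0.54 , -0.171,  0.139]), array([ 0.56 , -0.15 ,  0.206]))
top 72 (array([ 0.545, -0.164,  0.202]), array([ 0.562, -0.146,  0.21 ]))
wrist 858 (array([ 0.542, -0.167,  0.144]), array([ 0.563, -0.146,  0.208]))
[{'position': [0.4963, 0.5154], 'score': 0.56}]
plan [[-1.0, -0.0, 15.0, -0.0, -0.0, 0.1], [-1.0, -0.0, 15.0, -0.0, -0.0, 0.1], [-1.0, -0.0, 15.0, -0.0, -0.0, 0.1], [-1.0, -0.0, 14.0, -0.0, -0.0, 0.1], [-1.0, -0.0, 15.0, -0.0, -0.0, 0.0], [-1.0, -0.0, 14.0, -0.0, -0.0, 0.1], [-1.0, -1.0, 15.0, -0.0, -0.0, 0.0], [-1.0, -0.0, 14.0, -0.0, -0.1, 0.1]] end [ 0.5523 -0.158   0.1524] err deg 0.06
```

View pics/4.png

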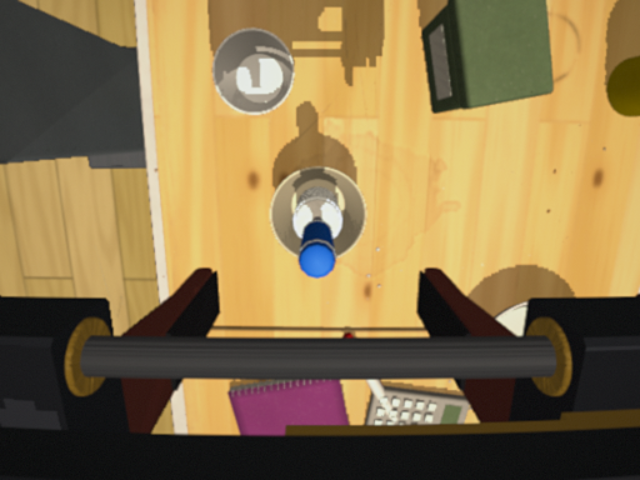

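The wrist view confirms the handle centred between the fingers in column (end at (317,260)), and the cloud puts the axis at about (0.5525,-0.157). Next I'll descend and grip.

>>> step_arm(
  motion=[
    [[-1, -1, 0, 15, 0, 0, 0], [-1, -1, -1, 15, 0, 0, 0], [-1, -1, 0, 15, 0, 0, 0], [-1, 0, -1, 15, 0, 0, 0], [-1, 0, 0, 15, 0, 0, 0], [-1, 0, 0, 15, 0, 0, 0], [-1, 0, 0, 15, 0, 0, 0], [-1, 0, 0, 12, 0, 0, 0], [-1, 0, 0, 0, 0, 0, 0]],
  ],
)

```text
time: 4.7
tool_pos: [0.551, -0.1549, 0.1516]
tcp_rot: [-2.213, -2.228, 0.002]
ft_force: [0.5, -0.9, -0.4]
opening: 0.998
```

>>> step_arm(
  motion=[
    [[1, 0, 0, 0, 0, 0, 0], [1, 0, 0, 0, 0, 0, 0], [1, 0, 0, 0, 0, 0, 0], [1, 0, 0, 0, 0, 0, 0], [1, 0, 0, 0, 0, 0, 0], [1, 0, 0, 0, 0, 0, 0]],
  ],
  newtons=35,
)

```text
time: 5.45
tool_pos: [0.5515, -0.1549, 0.1526]
tcp_rot: [-2.213, -2.229, -0.0]
ft_force: [-1.6, -0.2, 0.4]
opening: 0.358
```

>>> step_arm(
  motion=[
    [[1, 0, 0, 0, 0, 0, 0], [1, 0, 0, -20, 0, 0, 0], [1, 0, 0, -40, 0, 0, 0], [1, 0, 0, -40, 0, 0, 0], [1, 0, 0, -40, 0, 0, 0], [1, 0, 0, -20, 0, 0, 0], [1, 0, 0, 0, 0, 0, 0]],
  ],
)

```text
time: 6.32
tool_pos: [0.552, -0.1552, 0.3137]
tcp_rot: [2.212, 2.228, 0.003]
ft_force: [0.3, -0.4, -2.1]
opening: 0.256
```

Run:
```python
from m import *
s=state(); print(s["time"],s["tool_pos"],s["ft_force"],s["opening"],Ro.from_rotvec(s["tcp_rot"]).as_matrix().round(3))
for c in("scene",):
    im,d=get_image(c); W=cloud(c,d); np.save("s3.npy",W); I=im.astype(int)
    m=(I[...,2]>I[...,0]+50)&(abs(W[...,0]-.55)<.05)&(abs(W[...,1]+.16)<.05); b=W[m]; print(len(b),b.min(0),b.max(0))
    h=(abs(W[...,0]-.55)<.04)&(abs(W[...,1]+.16)<.04)&(W[...,2]>.09)&(W[...,2]<.235); P=W[h]; print(len(P),P.min(0),P.max(0))
    for z in np.arange(.12,.25,.02):
        q=P[abs(P[:,2]-z)<.01]; print(z.round(2),len(q),np.median(q,0).round(3) if len(q) else "")
    cv2.imwrite("pics/5.png",cv2.resize(im[100:340,180:420,::-1],(600,600)))
    print(landmark_of("brush_tip",c)[:1],landmark_of("cup_centre",c)[:1])
```

```text
6.325 [ 0.55203331 -0.15523197  0.31370931] [ 0.30735268 -0.43090014 -2.10978219] 0.2562662890908209 [[-0.007  1.     0.002]
 [ 1.     0.007 -0.   ]
 [-0.     0.002 -1.   ]]
371 [ 0.5383399  -0.17114497  0.29335271] [ 0.56270647 -0.14743125  0.37070874]
802 [ 0.5277912  -0.18222865  0.16684471] [ 0.5686389  -0.14103097  0.23405119]
0.12 0 
0.14 0 
0.16 25 [ 0.542 -0.173  0.169]
0.18 206 [ 0.538 -0.174  0.179]
0.2 272 [ 0.538 -0.174  0.201]
0.22 230 [ 0.538 -0.174  0.221]
0.24 69 [ 0.538 -0.173  0.231]
[{'position': [0.5902, 0.5849], 'score': 0.91}] [{'position': [0.5816, 0.7331], 'score': 0.94}]
```

View pics/5.png

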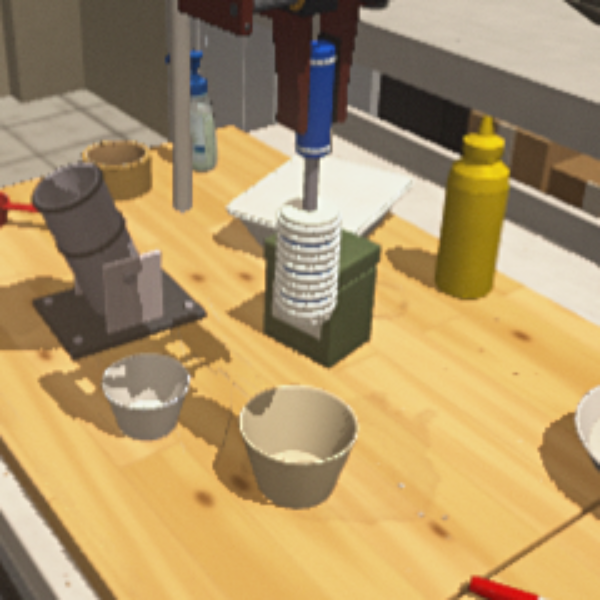

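The brush is held upright and clear of the cup, which still stands. Tube rim is at (75,190) in the crop. Next: refine the brush axis and the tube yaw.

Run:
```python
from m import *
W=np.load("s3.npy")
h=(abs(W[...,0]-.55)<.04)&(abs(W[...,1]+.16)<.04)&(W[...,2]>.175)&(W[...,2]<.245); P=W[h]
f=lambda q:np.hypot(P[:,0]-q[0]-q[2]*(P[:,2]-.21),P[:,1]-q[1]-q[3]*(P[:,2]-.21))-.0225
s=least_squares(f,[.55,-.16,0,0],loss="soft_l1",f_scale=.002); print("head axis z=.21",s.x.round(4),np.median(abs(s.fun)))
A={c:np.load(c+"W.npy") for c in("scene","top")}
for lo in (.09,.12):
  P=np.vstack([w[(abs(w[...,0]-.53)<.08)&(abs(w[...,1]-.143)<.042)&(w[...,2]>lo)&(w[...,2]<.19)] for w in A.values()])
  for y in np.arange(-.35,.36,.1):
    def f(q):
        n=np.array([-np.sin(.35)*np.cos(y),-np.sin(.35)*np.sin(y),np.cos(.35)]); d=P-np.array([q[0],q[1],.16]); hh=d@n; rr=np.linalg.norm(d-np.outer(hh,n),axis=1)
        return np.hypot(np.where(hh<-.012,np.minimum(abs(rr-.034),abs(rr-.03)),np.minimum(abs(rr-.0365),abs(rr-.03))),np.maximum(hh,0))
    s=least_squares(f,[.512,.1425],loss="cauchy",f_scale=.002); print(lo,len(P),y.round(2),s.x.round(4),round(s.cost*1e4,2),np.median(s.fun).round(4))
```

```text
head axis z=.21 [ 0.5523 -0.157  -0.0023  0.0034] 0.0010006322079238825
0.09 1801 -0.35 [0.5102 0.1448] 17.17 0.0012
0.09 1801 -0.25 [0.5099 0.1439] 15.58 0.0012
0.09 1801 -0.15 [0.5095 0.1437] 14.62 0.0012
0.09 1801 -0.05 [0.5095 0.1427] 14.11 0.0011
0.09 1801 0.05 [0.5097 0.1414] 15.36 0.0011
0.09 1801 0.15 [0.5105 0.1384] 17.23 0.0013
0.09 1801 0.25 [0.5108 0.1372] 18.63 0.0013
0.09 1801 0.35 [0.5111 0.1362] 21.49 0.0014
0.12 1273 -0.35 [0.5095 0.1442] 12.05 0.0013
0.12 1273 -0.25 [0.5094 0.144 ] 11.02 0.0012
0.12 1273 -0.15 [0.5093 0.1435] 10.22 0.0012
0.12 1273 -0.05 [0.5094 0.1428] 9.97 0.0011
0.12 1273 0.05 [0.5094 0.1421] 10.37 0.0011
0.12 1273 0.15 [0.5094 0.1412] 11.59 0.0013
0.12 1273 0.25 [0.5099 0.14  ] 12.95 0.0013
0.12 1273 0.35 [0.5105 0.1386] 14.06 0.0013
```

```bash
cat >> h.py <<'E'
q=-.07; M=np.array([.510,.1428,.16]); n=np.array([-np.sin(.35)*np.cos(q),-np.sin(.35)*np.sin(q),np.cos(.35)])
X=np.array([-np.sin(q),np.cos(q),0]); RT=Ro.from_matrix(np.array([X,np.cross(-n,X),-n]).T)
TIP=np.array([-.0018,0,.1465])
def tcp_for(tipz): return M+n*tipz-RT.apply(TIP)
def tube_tip():
    s=state(); p=s["tool_pos"]+Ro.from_rotvec(s["tcp_rot"]).apply(TIP); d=p-M
    R=Ro.from_rotvec(s["tcp_rot"]); return np.array([d@RT.apply([0,1,0]),d@X,d@n])*1000, np.degrees((R.inv()*RT).as_rotvec())
E
python3 - <<'E'
from h import *
p,R=tcp_for(.03),RT; print(p)
a=state()["tool_pos"]; mid=(a+p)/2+[0,0,.045]; Rm=Ro.from_rotvec((DOWN*Ro.from_rotvec((DOWN.inv()*RT).as_rotvec()*.5)).as_rotvec())
p1,R1=plan(mid,Rm,5); plan(p,RT,6,p0=p1,R0=R1)
E
```

```text
[0.44975265 0.14882864 0.32579928]
plan [[30.0, -10.0, -10.0, -2.0, -0.1, 0.5], [30.0, -10.0, -11.0, -2.0, -0.1, 0.5], [30.0, -10.0, -11.0, -2.0, -0.1, 0.5], [31.0, -9.0, -12.0, -2.1, -0.0, 0.5], [30.0, -9.0, -12.0, -2.0, -0.1, 0.4]] end [ 0.5007 -0.003   0.3636] err deg 0.03
plan [[25.0, -10.0, 5.0, -1.7, -0.1, 0.3], [25.0, -11.0, 4.0, -1.7, -0.1, 0.3], [25.0, -11.0, 4.0, -1.7, -0.0, 0.3], [25.0, -11.0, 3.0, -1.7, -0.1, 0.4], [25.0, -11.0, 3.0, -1.6, -0.0, 0.3], [24.0, -12.0, 3.0, -1.7, -0.1, 0.4]] end [0.4494 0.1486 0.3254] err deg 0.06
```

>>> step_arm(
  motion=[
    [[1, 30, -10, -10, -2, -0.1, 0.5], [1, 30, -10, -11, -2, -0.1, 0.5], [1, 30, -10, -11, -2, -0.1, 0.5], [1, 31, -9, -12, -2.1, 0, 0.5], [1, 30, -9, -12, -2, -0.1, 0.4], [1, 25, -10, 5, -1.7, -0.1, 0.3], [1, 25, -11, 4, -1.7, -0.1, 0.3], [1, 25, -11, 4, -1.7, 0, 0.3], [1, 25, -11, 3, -1.7, -0.1, 0.4], [1, 25, -11, 3, -1.6, 0, 0.3], [1, 24, -12, 3, -1.7, -0.1, 0.4], [1, 0, 0, 0, 0, 0, 0]],
  ],
)

```text
time: 7.98
tool_pos: [0.4482, 0.1496, 0.3245]
tcp_rot: [2.091, 1.957, 0.343]
ft_force: [1.1, -1.8, -1.3]
opening: 0.258
```

Run:
```python
from h import *
s=state(); print(s["time"],s["tool_pos"],s["ft_force"],s["opening"]); print(tube_tip())
im,d=get_image("scene"); cv2.imwrite("pics/6.png",cv2.resize(im[60:260,120:320,::-1],(600,600)))
W=cloud("scene",d); I=im.astype(int)
m=(I.min(-1)>110)&(I.max(-1)-I.min(-1)<50)&(abs(W[...,0]-.49)<.08)&(abs(W[...,1]-.145)<.05)&(W[...,2]>.17)&(W[...,2]<.27)
P=W[m]; print("head pts",len(P),P.min(0),P.max(0))
from scipy.optimize import least_squares
def f(q):
    a=n+q[0]*X+q[1]*np.cross(X,n); a/=np.linalg.norm(a); D=P-(M+.07*n+q[2]*X+q[3]*np.cross(X,n)); return np.linalg.norm(D-np.outer(D@a,a),axis=1)-.0225
r=least_squares(f,[0,0,0,0],loss="soft_l1",f_scale=.002); print("axis vs tube: tiltX,tiltY,offX,offY at +70mm",r.x.round(4),np.median(abs(r.fun)))
print(plan(tcp_for(-.05),RT,5)[0])
```

```text
7.975 [0.44820968 0.1495559  0.32453916] [ 1.10229875 -1.77878128 -1.32433918] 0.25820282487982593
(array([-1.87681724,  0.34843461, 29.36506564]), array([0.01590464, 0.10529944, 0.24477082]))
head pts 597 [0.44868825 0.117931   0.17024539] [0.54009341 0.16088761 0.26971656]
axis vs tube: tiltX,tiltY,offX,offY at +70mm [ 0.0207 -0.0022  0.001  -0.0033] 0.0014149891507868988
plan [[0.0, 0.0, 16.0, 0.0, 0.0, 0.0], [0.0, 0.0, 16.0, 0.0, 0.0, 0.0], [0.0, 0.0, 16.0, 0.0, 0.0, 0.0], [0.0, 0.0, 16.0, 0.0, 0.1, 0.1], [1.0, 1.0, 16.0, 0.0, 0.0, 0.0]] end [0.4775 0.1472 0.2504] err deg 0.06
[0.47747058 0.14719876 0.25036535]
```

View pics/6.png

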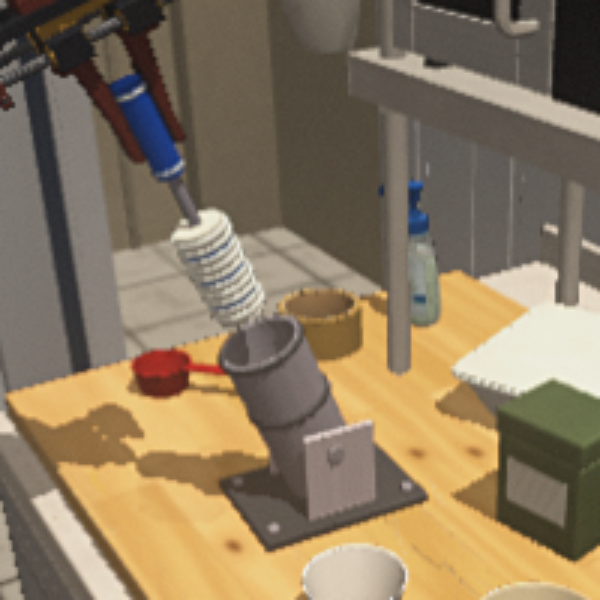

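The brush lines up parallel with the tube; its tip (245,320) is just above the mouth (262,345). Next I'll insert it.

>>> step_arm(
  motion=[
    [[1, 0, 1, 14, 0, 0, 0], [1, 0, 1, 14, 0, 0, 0], [1, 0, 0, 14, 0, 0, 0], [1, 0, 0, 14, 0, 0, 0], [1, 0, 0, 14, 0, 0, 0], [1, 0, 0, 12, 0, 0, 0], [1, 0, 0, 0, 0, 0, 0], [1, 0, 0, 0, 0, 0, 0]],
  ],
)

```text
time: 9.02
tool_pos: [0.4802, 0.1462, 0.2505]
tcp_rot: [2.094, 1.952, 0.347]
ft_force: [1.3, 0.7, -1.4]
opening: 0.256
```

Run:
```python
from h import *
s=state(); print(s["time"],s["ft_force"],n@s["ft_force"]); print(tube_tip())
```

```text
9.025 [ 1.26055326  0.74183283 -1.37842236] -1.708243178490032
(array([  3.34744949,  -0.65799722, -51.23445786]), array([ 0.17216754,  0.04672075, -0.00689844]))
```

>>> step_arm(
  motion=[
    [[1, 1, -2, 0, 0, 0, 0], [1, 0, 0, 10, 0, 0, 0], [1, 0, 0, 10, 0, 0, 0], [1, 0, 0, 10, 0, 0, 0], [1, 0, 0, 8, 0, 0, 0], [1, 0, 0, 0, 0, 0, 0], [1, 0, 0, 0, 0, 0, 0]],
  ],
)

```text
time: 9.9
tool_pos: [0.4915, 0.1463, 0.214]
tcp_rot: [2.094, 1.952, 0.347]
ft_force: [0.2, -0.7, -1.2]
opening: 0.258
```

```bash
cat > f.py <<'E'
from h import *
a=[]
for i in range(4):
    get_image("scene"); s=state(); a.append([n@s["ft_force"],*(s["ft_force"])])
print(s["time"],np.round(a,2),np.mean(a,0).round(2)); print(tube_tip())
E
python3 f.py
```

```text
10.1 [[-1.27  0.02 -0.82 -1.33]
 [-0.64  0.01  0.76 -0.7 ]
 [-1.42 -0.05  0.07 -1.53]
 [-1.17 -0.24 -0.5  -1.32]] [-1.13 -0.07 -0.12 -1.22]
(array([  1.50549449,   0.40025311, -89.13322092]), array([ 0.1863996,  0.0253589, -0.0076825]))
```

No contact yet at -89. I'll go on in small steps.

>>> step_arm(
  motion=[
    [[1, 0, -1, 4, 0, 0, 0], [1, 0, 0, 4, 0, 0, 0], [1, 0, 0, 0, 0, 0, 0], [1, 0, 0, 0, 0, 0, 0]],
  ],
)

```text
time: 10.6
tool_pos: [0.4932, 0.1461, 0.206]
tcp_rot: [2.094, 1.952, 0.347]
ft_force: [0.2, -0.4, -0.7]
opening: 0.257
```

```bash
python3 f.py
```

```text
10.8 [[-2.12 -0.01  0.67 -2.28]
 [-0.45  0.02  0.35 -0.48]
 [-0.45 -1.1   0.36 -0.89]
 [-0.96 -1.4  -0.48 -1.52]] [-1.   -0.62  0.23 -1.29]
(array([  0.30311484,   0.24991246, -97.33931419]), array([ 0.16527314,  0.04538516, -0.00392208]))
```

>>> step_arm(
  motion=[
    [[1, 0, 0, 3, 0, 0, 0], [1, 0, 0, 3, 0, 0, 0], [1, 0, 0, 0, 0, 0, 0], [1, 0, 0, 0, 0, 0, 0]],
  ],
)

```text
time: 11.3
tool_pos: [0.4954, 0.146, 0.2006]
tcp_rot: [2.094, 1.952, 0.348]
ft_force: [0.5, 0.0, 0.4]
opening: 0.258
```

```bash
python3 f.py
```

```text
11.5 [[ 1.12  0.11 -0.27  1.24]
 [ 0.48  0.52  0.42  0.69]
 [ 0.87  0.34  0.98  1.03]
 [ 0.82  0.08  1.24  0.87]] [0.82 0.26 0.59 0.96]
(array([   0.48568091,    0.30234429, -103.29501184]), array([ 0.1783527 ,  0.03871006, -0.00543323]))
```

Contact: the rise of about 1.9 N means roughly 2.5 mm of press. I'll push 8 mm further.

>>> step_arm(
  motion=[
    [[1, 0, 0, 4, 0, 0, 0], [1, 0, 0, 4, 0, 0, 0], [1, 0, 0, 0, 0, 0, 0], [1, 0, 0, 0, 0, 0, 0], [1, 0, 0, 0, 0, 0, 0]],
  ],
)

```text
time: 12.12
tool_pos: [0.4981, 0.1458, 0.1931]
tcp_rot: [2.094, 1.952, 0.348]
ft_force: [-1.1, 0.4, 3.4]
opening: 0.258
```

```bash
python3 f.py
```

```text
12.325 [[ 2.76 -1.92  0.59  2.22]
 [ 4.22 -1.16  0.73  4.05]
 [ 3.73 -0.98  1.32  3.58]
 [ 3.55  0.11  0.62  3.8 ]] [ 3.56 -0.99  0.82  3.41]
(array([   0.45612035,    0.2499655 , -111.3185386 ]), array([ 0.17426948,  0.0418817 , -0.00669132]))
```

Rise of 4.6 N, so about 10 mm of press. The slope matches. Next I'll draw up 81 mm and repeat.

>>> step_arm(
  motion=[
    [[1, 0, 0, -15, 0, 0, 0], [1, 0, 0, -17, 0, 0, 0], [1, 0, 0, -17, 0, 0, 0], [1, 0, 0, -17, 0, 0, 0], [1, 0, 0, -15, 0, 0, 0], [1, 0, 0, 0, 0, 0, 0], [1, 0, 0, 0, 0, 0, 0], [1, 0, 0, 0, 0, 0, 0]],
  ],
)

```text
time: 13.32
tool_pos: [0.4698, 0.1474, 0.268]
tcp_rot: [2.094, 1.952, 0.345]
ft_force: [-0.5, -0.3, -1.3]
opening: 0.257
```

```bash
python3 f.py
```

```text
13.525 [[-0.84  0.25 -0.07 -0.8 ]
 [-1.95  0.45 -0.51 -1.9 ]
 [-0.83 -0.39 -0.33 -1.02]
 [-0.7  -0.2   0.61 -0.83]] [-1.08  0.03 -0.07 -1.14]
(array([-2.12156350e-01,  8.61974990e-03, -3.07515504e+01]), array([ 0.13007264,  0.0856303 , -0.00078114]))
```

>>> step_arm(
  motion=[
    [[1, 0, 0, 14, 0, 0, 0], [1, 0, 0, 16, 0, 0, 0], [1, 0, 0, 16, 0, 0, 0], [1, 0, 0, 12, 0, 0, 0], [1, 0, 0, 8, 0, 0, 0], [1, 0, 0, 6, 0, 0, 0], [1, 0, 0, 5, 0, 0, 0], [1, 0, 0, 4, 0, 0, 0], [1, 0, 0, 0, 0, 0, 0], [1, 0, 0, 0, 0, 0, 0], [1, 0, 0, 0, 0, 0, 0]],
  ],
)

```text
time: 14.9
tool_pos: [0.498, 0.1458, 0.1931]
tcp_rot: [2.094, 1.952, 0.347]
ft_force: [-3.3, -0.2, 3.2]
opening: 0.259
```

```bash
python3 f.py
```

```text
15.1 [[ 3.9  -2.23 -0.89  3.36]
 [ 4.61 -3.83 -0.58  3.53]
 [ 3.31 -2.62 -1.04  2.59]
 [ 4.13 -2.92  0.59  3.32]] [ 3.99 -2.9  -0.48  3.2 ]
(array([   0.36946113,    0.24137727, -111.2923838 ]), array([ 0.16812544,  0.04191784, -0.00779815]))
```

>>> step_arm(
  motion=[
    [[1, 0, 0, -15, 0, 0, 0], [1, 0, 0, -17, 0, 0, 0], [1, 0, 0, -17, 0, 0, 0], [1, 0, 0, -17, 0, 0, 0], [1, 0, 0, -15, 0, 0, 0], [1, 0, 0, 0, 0, 0, 0], [1, 0, 0, 0, 0, 0, 0], [1, 0, 0, 0, 0, 0, 0]],
  ],
)

```text
time: 16.1
tool_pos: [0.47, 0.1475, 0.2682]
tcp_rot: [2.094, 1.952, 0.345]
ft_force: [0.2, -1.1, -1.0]
opening: 0.26
```

```bash
python3 f.py
```

```text
16.3 [[-2.08 -0.46 -0.36 -2.38]
 [-1.38  0.61  0.06 -1.25]
 [-0.85  0.47  0.48 -0.74]
 [-0.97 -0.23  0.71 -1.13]] [-1.32  0.1   0.22 -1.38]
(array([-1.20239930e-01,  2.52809310e-02, -3.07349986e+01]), array([ 0.13796846,  0.08090566, -0.00427038]))
```

>>> step_arm(
  motion=[
    [[1, 0, 0, 14, 0, 0, 0], [1, 0, 0, 16, 0, 0, 0], [1, 0, 0, 16, 0, 0, 0], [1, 0, 0, 12, 0, 0, 0], [1, 0, 0, 8, 0, 0, 0], [1, 0, 0, 6, 0, 0, 0], [1, 0, 0, 5, 0, 0, 0], [1, 0, 0, 4, 0, 0, 0], [1, 0, 0, 0, 0, 0, 0], [1, 0, 0, 0, 0, 0, 0], [1, 0, 0, 0, 0, 0, 0]],
  ],
)

```text
time: 17.68
tool_pos: [0.498, 0.1458, 0.1931]
tcp_rot: [2.094, 1.952, 0.347]
ft_force: [-2.8, 0.2, 2.9]
opening: 0.258
```

```bash
python3 f.py
```

```text
17.875 [[ 4.37 -2.98 -0.42  3.57]
 [ 4.27 -3.3  -0.48  3.36]
 [ 3.68 -2.9   0.26  2.85]
 [ 4.12 -2.57 -0.01  3.45]] [ 4.11 -2.94 -0.16  3.31]
(array([   0.34160101,    0.25250165, -111.31112649]), array([ 0.16668647,  0.04261662, -0.00458042]))
```

>>> step_arm(
  motion=[
    [[1, 0, 0, -15, 0, 0, 0], [1, 0, 0, -17, 0, 0, 0], [1, 0, 0, -17, 0, 0, 0], [1, 0, 0, -17, 0, 0, 0], [1, 0, 0, -15, 0, 0, 0], [1, 0, 0, 0, 0, 0, 0], [1, 0, 0, -20, 0, 0, 0], [1, 0, 0, -25, 0, 0, 0], [1, 0, 0, -20, 0, 0, 0], [1, 0, 0, 0, 0, 0, 0]],
  ],
)

```text
time: 19.12
tool_pos: [0.4482, 0.1498, 0.3303]
tcp_rot: [2.094, 1.952, 0.35]
ft_force: [0.2, -0.3, -1.4]
opening: 0.257
```

```bash
cat > f2.py <<'E'
from m import *
s=state(); print(s["time"],s["tool_pos"],s["opening"],tube_tip())
im,d=get_image("scene"); W=cloud("scene",d); I=im.astype(int)
C=[W[(abs(W[...,0]-.55)<.07)&(abs(W[...,1]+.155)<.07)&(abs(W[...,2]-.062)<.006)]]
im2,d2=get_image("top"); W2=cloud("top",d2); C.append(W2[(abs(W2[...,0]-.55)<.07)&(abs(W2[...,1]+.155)<.07)&(abs(W2[...,2]-.062)<.006)])
for P in C: print("cup",least_squares(lambda q:np.hypot(P[:,0]-q[0],P[:,1]-q[1])-.0435,[.55,-.157],loss="soft_l1",f_scale=.003).x.round(4))
R=Ro.from_rotvec(s["tcp_rot"]); Wt=R.inv().apply((W-s["tool_pos"]).reshape(-1,3)).reshape(W.shape) # tool frame
m=(I.min(-1)>100)&(I.max(-1)-I.min(-1)<55)&(abs(Wt[...,0])<.045)&(abs(Wt[...,1])<.045)&(Wt[...,2]>.055)&(Wt[...,2]<.155)
P=Wt[m]; P=P[P[:,2]<.14]; f=lambda q:np.hypot(P[:,0]-q[0]-q[2]*(P[:,2]-.1),P[:,1]-q[1]-q[3]*(P[:,2]-.1))-.0225
r=least_squares(f,[0,0,0,0],loss="soft_l1",f_scale=.002); print("head in tool frame z=.1:",r.x.round(4),len(P),np.median(abs(r.fun)).round(4),"zmax",Wt[m][:,2].max())
E
python3 f2.py
```

```text
19.125 [0.44819076 0.14981152 0.33033959] 0.2570716378741095 (array([ 0.63657123,  0.95741432, 34.82310014]), array([ 0.23784328, -0.0337233 , -0.00827433]))
cup [ 0.551  -0.1585]
cup [ 0.553  -0.1564]
head in tool frame z=.1: [-0.001  -0.0012 -0.0197  0.0058] 671 0.0013 zmax 0.14556310115610296
```

All three strokes were felt, each with a 4.6–5.4 N rise. The brush still sits straight in the hand and the cup is at (0.552,-0.157). Next I'll carry it back.

Run:
```python
from h import *
p=np.array([.553,-.155,.315]); a=state()["tool_pos"]; mid=(a+p)/2+[0,0,.04]; Rm=RT*Ro.from_rotvec((RT.inv()*DOWN).as_rotvec()*.5)
p1,R1=plan(mid,Rm,5); plan(p,DOWN,6,p0=p1,R0=R1)
```

```text
plan [[-30.0, 14.0, -2.0, 2.0, 0.1, -0.4], [-30.0, 14.0, -2.0, 2.0, 0.1, -0.4], [-30.0, 14.0, -3.0, 2.0, 0.1, -0.4], [-29.0, 13.0, -3.0, 2.1, 0.1, -0.4], [-30.0, 13.0, -4.0, 2.0, 0.0, -0.4]] end [ 0.5008 -0.003   0.3616] err deg 0.06
plan [[-25.0, 8.0, 9.0, 1.7, 0.1, -0.3], [-25.0, 8.0, 9.0, 1.7, 0.1, -0.3], [-25.0, 8.0, 9.0, 1.7, 0.0, -0.3], [-25.0, 9.0, 9.0, 1.7, 0.1, -0.4], [-25.0, 9.0, 8.0, 1.6, 0.0, -0.3], [-26.0, 8.0, 8.0, 1.7, 0.1, -0.4]] end [ 0.5527 -0.1552  0.3154] err deg 0.04
```

>>> step_arm(
  motion=[
    [[1, -30, 14, -2, 2, 0.1, -0.4], [1, -30, 14, -2, 2, 0.1, -0.4], [1, -30, 14, -3, 2, 0.1, -0.4], [1, -29, 13, -3, 2.1, 0.1, -0.4], [1, -30, 13, -4, 2, 0, -0.4], [1, -25, 8, 9, 1.7, 0.1, -0.3], [1, -25, 8, 9, 1.7, 0.1, -0.3], [1, -25, 8, 9, 1.7, 0, -0.3], [1, -25, 9, 9, 1.7, 0.1, -0.4], [1, -25, 9, 8, 1.6, 0, -0.3], [1, -26, 8, 8, 1.7, 0.1, -0.4], [1, 0, 0, 0, 0, 0, 0]],
  ],
)

```text
time: 20.72
tool_pos: [0.5524, -0.1574, 0.3139]
tcp_rot: [-2.224, -2.217, 0.007]
ft_force: [-0.0, -0.5, -0.7]
opening: 0.258
```

>>> step_arm(
  motion=[
    [[1, 0, 0, 0, 0, 0, 0], [1, 0, 0, 0, 0, 0, 0]],
  ],
)

```text
time: 20.98
tool_pos: [0.5527, -0.1541, 0.3163]
tcp_rot: [-2.219, -2.223, -0.002]
ft_force: [0.1, 0.5, -1.2]
opening: 0.26
```

```bash
python3 f2.py; python3 -c "
from h import *
plan([.553,-.155,.20],DOWN,6)"
```

```text
20.975 [ 0.5526505  -0.15408876  0.31632942] 0.25981343007838587 (array([  63.02059844, -294.79597888,  -12.54263381]), array([-20.0187299 ,  -0.78584822,   4.04783487]))
cup [ 0.5508 -0.1585]
cup [ 0.5528 -0.1558]
head in tool frame z=.1: [-0.0014  0.0001 -0.0261 -0.0176] 1108 0.0012 zmax 0.14683405031103486
plan [[-0.0, 0.0, 19.0, 0.0, -0.0, 0.0], [-0.0, 0.0, 20.0, 0.0, -0.0, 0.0], [-0.0, 0.0, 19.0, 0.0, -0.0, 0.0], [-0.0, 0.0, 20.0, 0.0, -0.0, 0.0], [-1.0, 0.0, 19.0, 0.0, -0.0, 0.1], [-0.0, 0.0, 20.0, 0.1, -0.1, 0.0]] end [ 0.5528 -0.155   0.1996] err deg 0.05
```

>>> step_arm(
  motion=[
    [[1, 0, 0, 20, 0, 0, 0], [1, 0, 0, 25, 0, 0, 0], [1, 0, 0, 25, 0, 0, 0], [1, -1, 0, 25, 0, 0, 0], [1, 0, 0, 25, 0, 0, 0], [1, 0, 0, 20, 0, 0, 0], [1, 0, 0, 12, 0, 0, 0], [1, 0, 0, 6, 0, 0, 0], [1, 0, 0, 3, 0, 0, 0], [1, 0, 0, 0, 0, 0, 0], [1, 0, 0, 0, 0, 0, 0]],
  ],
)

```text
time: 22.45
tool_pos: [0.553, -0.156, 0.1558]
tcp_rot: [2.221, 2.222, 0.002]
ft_force: [-0.1, 0.4, -1.4]
opening: 0.256
```

```bash
python3 f.py | head -4; python3 -c "
from h import *
print(state()['tool_pos'])"
```

```text
22.65 [[-1.21  0.04 -0.61 -1.26]
 [-2.16 -0.04  0.37 -2.32]
 [-1.44  0.2  -0.16 -1.45]
 [-1.7  -0.39  0.4  -1.96]] [-1.63 -0.05  0.   -1.75]
[ 0.55283574 -0.15585661  0.15556068]
```

>>> step_arm(
  motion=[
    [[1, 0, 0, 2, 0, 0, 0], [1, 0, 0, 1, 0, 0, 0], [1, 0, 0, 0, 0, 0, 0], [1, 0, 0, 0, 0, 0, 0]],
  ],
)

```text
time: 23.15
tool_pos: [0.5528, -0.1558, 0.1525]
tcp_rot: [-2.22, -2.222, -0.001]
ft_force: [-0.6, 1.2, 3.8]
opening: 0.259
```

```bash
python3 f.py | head -4
```

```text
23.35 [[ 4.09 -0.89  1.06  4.01]
 [ 3.33 -0.54  1.02  3.33]
 [ 4.26 -0.91  0.19  4.2 ]
 [ 3.95 -0.83  1.24  3.88]] [ 3.91 -0.79  0.88  3.85]
```

>>> step_arm(
  motion=[
    [[0.4, 0, 0, 0, 0, 0, 0], [0.3, 0, 0, 0, 0, 0, 0], [0.2, 0, 0, 0, 0, 0, 0], [0, 0, 0, 0, 0, 0, 0], [-0.5, 0, 0, 0, 0, 0, 0], [-1, 0, 0, 0, 0, 0, 0], [-1, 0, 0, 0, 0, 0, 0], [-1, 0, 0, 0, 0, 0, 0], [-1, 0, 0, 0, 0, 0, 0]],
  ],
)

```text
time: 24.48
tool_pos: [0.5527, -0.1558, 0.1524]
tcp_rot: [-2.22, -2.222, -0.001]
ft_force: [-0.6, 1.1, -0.7]
opening: 0.99
```

Run:
```python
from m import *
s=state(); print(s["tool_pos"],s["opening"],s["ft_force"])
im,d=get_image("scene"); W=cloud("scene",d); b=blue(W,im); print(len(b),b.min(0),b.max(0),cyl(b,.0115))
cv2.imwrite("pics/7.png",cv2.resize(im[140:340,200:400,::-1],(500,500)))
```

```text
[ 0.55272238 -0.15582863  0.15235802] 0.9899542245847116 [-0.58059675  1.0674659  -0.66668918]
344 [ 0.53954569 -0.17175798  0.13296258] [ 0.5590688  -0.15071104  0.20696425] (array([ 0.55202142, -0.15822018,  0.01907623,  0.00549364]), np.float64(0.0006749855419240719))
```

View pics/7.png

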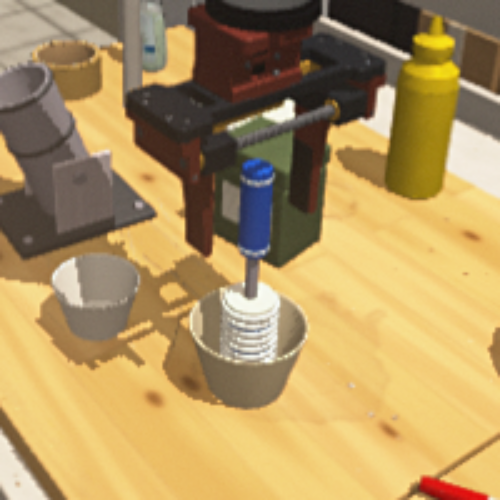

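The brush stands upright, released and in the cup (head at (250,320)). I'll retreat straight up.

>>> step_arm(
  motion=[
    [[-1, 0, 0, -10, 0, 0, 0], [-1, 0, 0, -20, 0, 0, 0], [-1, 0, 0, -25, 0, 0, 0], [-1, 0, 0, -25, 0, 0, 0], [-1, 0, 0, -25, 0, 0, 0], [-1, 0, 0, -20, 0, 0, 0], [-1, 0, 0, -10, 0, 0, 0], [-1, 0, 0, 0, 0, 0, 0], [-1, 0, 0, 0, 0, 0, 0], [-1, 0, 0, 0, 0, 0, 0], [-1, 0, 0, 0, 0, 0, 0]],
  ],
)

```text
time: 25.9
tool_pos: [0.5525, -0.1559, 0.2869]
tcp_rot: [-2.22, -2.221, 0.0]
ft_force: [-0.7, -0.4, -0.7]
opening: 1.0
```

Run:
```python
from m import *
s=state(); print(s["time"],s["tool_pos"],s["opening"],s["ft_force"])
im,d=get_image("scene"); W=cloud("scene",d); b=blue(W,im); print("handle",b.min(0).round(3),b.max(0).round(3),cyl(b,.0115))
for nme in("tea_tin_mid","dip_cup_mid","scoop_mid"): print(nme,(np.array(landmark_of(nme,"scene")[0]["position"])*[512,384]).round())
P=W[(abs(W[...,0]-.55)<.07)&(abs(W[...,1]+.155)<.07)&(abs(W[...,2]-.062)<.006)]
print("cup",least_squares(lambda q:np.hypot(P[:,0]-q[0],P[:,1]-q[1])-.0435,[.55,-.157],loss="soft_l1",f_scale=.003).x.round(4))
if len(b)>200 and abs(b[:,2].max()-.207)<.006: print(job_done())
```

```text
25.9 [ 0.552511   -0.15590094  0.28686407] 1.0000390906762457 [-0.72460593 -0.37965459 -0.66248295]
handle [ 0.54  -0.172  0.138] [ 0.56  -0.15   0.207] (array([ 0.55196593, -0.15842997,  0.01854341,  0.00516452]), np.float64(0.000729418115078046))
tea_tin_mid [306. 217.]Traceback (most recent call last):
  File "<stdin>", line 4, in <module>
IndexError: list index out of range
```

Run:
```python
from m import *
im,d=get_image("scene"); W=cloud("scene",d)
for nme in("dip_cup_mid","scoop_mid"): print(nme,[(np.array(l["position"])*[512,384]).round() for l in landmark_of(nme,"scene")[:1]])
P=W[(abs(W[...,0]-.55)<.07)&(abs(W[...,1]+.155)<.07)&(abs(W[...,2]-.062)<.006)]
print("cup",least_squares(lambda q:np.hypot(P[:,0]-q[0],P[:,1]-q[1])-.0435,[.55,-.157],loss="soft_l1",f_scale=.003).x.round(4))
print(job_done())
```

```text
dip_cup_mid [array([235., 261.])]
scoop_mid [array([186., 187.])]
cup [ 0.5519 -0.1572]
the job is handed in; nothing more can be done
None
```

The job is done and handed in at about 26 s of robot time; it gave no verdict. I took the brush from its cup, made three strokes in the tube, and stood it back in the cup, bristles down, released.

- **Strokes:** Each push went to about 111 mm below the mouth. The axial force rose about 4.6 to 5.4 N over the free level, which is roughly 10 to 12 mm of plate travel by the stated spring rate, against the 4 and 18 mm limits. I judged the travel from force and position only, as the plate itself could not be seen. The second and third pushes also showed about 3 N sideways.
- **Draw-ups:** I drew the tip up to about 31 mm below the mouth after the first two pushes, and fully out after the third.
- **Brush and cup:** After release the handle is upright to about 0.02 rad at (0.552, -0.158), with its end at 0.207 m as at the start. The cup is at (0.552, -0.157), within a millimetre of where it stood, and the gripper is open above everything.
- **Bystanders:** The tin, dip cup and scoop show within 3 pixels of their first positions. The network missed the dip cup once and found it on a second try.

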